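Roll the capacitor onto the reading line and log it

TASK

With a fingertip on top of the blue capacitor, roll it sideways over the grey plate, never gripping or lifting it, until it rests centred along the yellow line, between the line's two white ticks, so that the reader can see its end. Then press the green button to log it, and let go. Leave the upright black capacitor and everything else on the bench where it is.

Things in the scene. Friction and masses are not known exactly. Their poses are not given: they have to be found in the camera images.
- blue_cap: Blue capacitor lying on the plate 55 to 85 mm to one side of the yellow line, roughly parallel to it: smooth cylinder, 35 mm diameter, 70 mm long, 90 g, white stripe along it, metal band at one end. Origin on its axis at mid-length, 17.5 mm above the plate (its top 39 mm above the bench). x runs along the cylinder; y, z turn as it rolls. It rolls half as far as a fingertip moving on its top.
- plate: Flat dark grey plate fixed to the bench, 150 mm (its x) by 250 mm (its y), 4 mm thick, z up. Origin at the centre of its underside, on the bench (z = 0). A white reader head (45 by 60 mm, 40 mm tall) stands at x = +110 mm on its centre line, its face towards the line at x = +87 mm. The capacitor rolls along the plate's y.
- line_mid (a point): Middle of the yellow line, on the plate's top surface, 4 mm above the bench. The line is 6 mm wide and runs along this frame's x axis right across the plate (146 mm), flush with its surface; white ticks cross it at x = -60 and +60 mm. y points across the line, z up.
- log_button_top (a point): Centre of the top of the green push button, 32 mm in diameter, 48 mm above the bench when not pressed; pressed straight down. It stands in a black collar (44 mm diameter, 12 mm high) on a grey box 90 by 70 by 30 mm fixed to the bench to the left or right of the plate.
- log_button (a joint): Travel of the green button in metres: 0 released, 0.006 fully down (5 N there, 1.5 N to start it moving); it springs back. It logs beyond 0.004.
- black_cap: Black capacitor standing upright on the plate on the other side of the line, 30 mm in diameter, 50 mm tall, 70 g; origin at the centre of its underside, z up along it. To be left alone.
- spool: Loose metal spool standing beyond the plate, 54 mm in diameter, 40 mm tall; origin under its centre. To be left alone.
- bottle: Loose clear bottle with a blue cap, 52 mm in diameter, 120 mm tall, beyond the plate on the left; origin under its centre, z up. To be left alone.
- toroid: Loose copper-coloured ring lying flat beyond the plate on the right, 70 mm across, 25 mm tall; origin under its centre. To be left alone.
- screwdriver: Loose screwdriver lying at the right of the bench; origin at its underside. To be left alone.
- multimeter: Loose yellow multimeter lying flat at the left of the bench, 170 by 85 by 36 mm (a dial to 43 mm); origin under its centre. To be left alone.
- parts_bin: Low open blue bin of small parts fixed to the bench on the other side of the plate from the button, 110 by 85 mm, 40 mm tall; origin under its centre.
Things that resemble listed ones, but are neither listed nor needed, are in the scene too. Leave any pink or red look-alike of the part that bears log_button_top alone.

How it is judged:
On the way, in this order (a step that is already met when the one before it is completed fails the run):
1. the blue capacitor has rolled by more than a quarter turn (angle between blue_cap's own z axis and vertical above 1.7 rad).
2. the blue capacitor rests along the yellow line (y of blue_cap in the frame of line_mid between -0.008 and 0.008 m and x of blue_cap in the frame of line_mid between -0.025 and 0.025 m and angle between the x axis of blue_cap and the x axis of line_mid, either way round below 0.2 rad and z of blue_cap in the frame of line_mid between 0.0145 and 0.0205 m and linear speed of blue_cap below 0.02 m/s), for 0.3 s.
3. the green button is pressed (value of joint log_button above 0.004 m and y of blue_cap in the frame of line_mid between -0.008 and 0.008 m and x of blue_cap in the frame of line_mid between -0.025 and 0.025 m and angle between the x axis of blue_cap and the x axis of line_mid, either way round below 0.2 rad).
At the end, for the whole second after the job is handed in: The blue capacitor, having rolled (over a quarter turn), rests on the plate within 8 mm of the yellow line, within 25 mm of its middle lengthwise and 0.2 rad of its direction; the green button was then pressed past 4 mm and let go (all of step 2 and value of joint log_button below 0.002 m); the robot touches nothing.
It fails at once if the blue capacitor is lifted more than 10 mm off the plate (height (world z) of blue_cap above 0.0315 m).
It fails at once if the upright black capacitor is moved more than 20 mm or knocked over (distance of black_cap from where it was at the start of the episode above 0.02 m or angle between black_cap's own z axis and vertical above 0.4 rad).
It fails at once if another loose thing on the bench is moved more than 20 mm, or the bottle is knocked over (distance of any of spool, bottle, toroid, screwdriver, multimeter from where it was at the start of the episode above 0.02 m or angle between bottle's own z axis and vertical above 0.4 rad).
It also fails if it takes over 58 s, if anything falls off the work surface, if the arm or the gripper's body presses on something with over 40 N, if the wrist force passes 120 N, or if a joint passes its speed limit or range.

ROBOT

A 6-joint arm with a two-finger parallel gripper is mounted at the origin on the work surface. World frame = base frame: x ahead of the robot, y to its left, z up, the work surface at z = 0. Lengths are in m, angles in rad, forces in N, time in s.
With the tool pointing down it reaches from about 0.425 to 1.125 m from the base axis. Payload 14.9 kg.
Tool frame: the origin (TCP) lies on the front face of the gripper's body, between the roots of the fingers; the fingertips stand 78 mm ahead of it and the grasp point (between the pads) lies 60 mm ahead of it; z points along the fingers, y is the direction in which the jaws open and shut (so a half turn about z gives the same grasp; the last joint's range is limited). The gripper opens to 91 mm and grips with 3 to 60 N. Pads are 32 mm wide; open, the fingers measure 118 mm over their backs; the gripper's body (76 mm by 178 mm) begins 60 mm behind the grasp point.
Start: joints at [1.282, 0.379, 1.734, -0, 1.028, -0.033], TCP at [0.177, 0.677, 0.292] pointing down, gripper open.
Joint ranges: [-2.77, 2.77], [-0.74, 2.19], [0, 2.66], [-1.06, 4.2], [0.31, 2.87], [-3.08, 3.08]. Speed limits (rad/s): [1.89, 1.89, 2.39, 3.14, 3.14, 3.14].

INTERFACE

Orientations are given as a 3x3 rotation matrix whose columns are the frame's x, y, z axes.
In Python, from cell import bot gives the robot as it stands. The module is installed in compiled form; this text tells all that it offers.
- The arm moves only by the tool carry_out, never from a script. Its argument "rows" is a list of rows, each an object with "offset": the shift along the tool's x, y, z normalised to -1 to 1, where 1 is 500 mm, a list of three; "turn": the turn, a rotation vector about the tool's x, y, z normalised to -1 to 1, where 1 is 2 pi rad, a list of three; "jaw": the closure, from -1 (fully open) to 1 (shut). A call has 1 to 20 rows; each row is the pose to reach, as a shift and turn from the pose commanded when the call began, along the tool's axes at that moment, turning the shorter way round; what a row does not reach only later rows make up. A row lasts 1/10 s, in which the tool goes at most 50 mm and 8.59 degrees, less where a joint would pass 70% of its speed; a pose out of reach is approached as far as the arm can. A call with a number of a shift or a turn outside -1 to 1 is refused whole. A call with a gripper value outside its range is refused whole. The fingers move at their own pace and stop on an object; "grip_force" is the grip in N (left out, the last holds). Time passes only in rows, so rows that repeat a pose let the fingers close. It gives the time, the measured TCP pose, the force and the opening at its end, in the units of the state.
- bot.sense(): the state, without advancing time (a new reading comes with each control period).
- bot.camera(name): name is "scene" or "side" or "wrist"; returns a dict with "color" (400x640x3 uint8, red, green, blue), "intrinsics" (3x3 intrinsics, pixels), "cam_to_world" (4x4, takes a point from camera to world coordinates). Camera axes: x right, y down, z forward; pixel columns grow to the right and rows downward; lengths in m; the calibration is good to about 2 mm. A picture is of the moment at which its call begins. There is no depth.
- bot.sign_off(): hands the job in, once; it reports no verdict.
Trained networks look in the newest picture that a camera, given by its name, has taken for a name from the list of things; names that differ only in an ending like _2 or _b are one class to them, and where a whole thing is asked for, a point or a joint stands for the part that bears it (a point fixed in the world has none). Each returns a list of dicts, best first, with "p" (0 to 1); they miss things now and then, are a little off and sometimes report something else, mostly with a low value. They report only what shows in the picture. A call takes as long as a camera call. They do not tell look-alikes from the thing itself.
- bot.search_frame(camera, target): "xy" ([column, row] in pixels, amid what is visible of it).
- bot.masks_of(camera, target): "mask" (400x640 bool, what is visible of it) and "xy" ([column, row] in pixels, amid what is visible of it).
- bot.landmark_of(camera, target): "xy" ([column, row] in pixels: a listed point, or the origin of a listed thing).
The state is a dict: "clock": time; "q": joint angles; "dq": joint speeds; "joint_efforts": joint torques, N m; "ee_pos": TCP position; "tool_rot": TCP orientation; "contact_force": force on the tool from outside, world axes, zero at the start; "torque": the same for the moment, N m; "opening": finger opening in m.
Only numpy, scipy, OpenCV 4.12 (cv2) and the standard library are available. Lean on these libraries where they do the work, as an engineer would, in place of code of your own. Each camera call takes 0.05 s, during which the arm holds its last target.

## Working session

There is one attempt and no reset: what is moved stays moved. The work goes in short steps, Python scripts to look and compute and a tool call to move; the robot and the scene stay as the last step left them, time stands still between calls to the robot, and variables do not carry over. Pictures are saved under pics/ and viewed, and the job is handed in when it is done.

Besides the shell and the picture viewer there is one more tool, called after "Emit:" by a JSON object that holds its "method" and its "body", one argument or row to a line. carry_out: Moves the arm, as the interface text tells. Scaled input: -1 to 1 covers 500 mm each way for a shift and 2 pi rad each way for a turn. Its arguments: {"type":"object","properties":{"rows":{"type":"array"},"grip_force":{"type":"number"}},"required":["rows"]}

```bash
mkdir -p pics
cat > h.py <<'E'
import numpy as np, cv2
from cell import bot
def snap(n,tag):
    c=bot.camera(n); cv2.imwrite(f'pics/{tag}_{n}.png',c['color'][:,:,::-1]); np.savez(f'{n}.npz',K=c['intrinsics'],T=c['cam_to_world']); return c
def w(c,xy,z):
    K=c['intrinsics'];T=c['cam_to_world']
    d=T[:3,:3]@np.linalg.inv(K)@np.array([xy[0],xy[1],1.]); o=T[:3,3]
    return o+d*(z-o[2])/d[2]
def proj(c,p):
    K=c['intrinsics'];T=c['cam_to_world']; q=K@(T[:3,:3].T@(np.array(p)-T[:3,3])); return q[:2]/q[2]
E
python3 - <<'E'
from h import *
zs=dict(blue_cap=.0215,line_mid=.004,log_button_top=.048,black_cap=.004,plate=0,spool=0,bottle=0,toroid=0,multimeter=0,screwdriver=0,parts_bin=0)
for n in ['scene','side','wrist']:
    c=snap(n,'a')
    for t,z in zs.items():
        for r in bot.landmark_of(n,t)[:3]:
            print(n,t,round(r['p'],2),np.round(r['xy']),np.round(w(c,r['xy'],z),3)[:2])
s=bot.sense();print(s)
E
```

```text
scene blue_cap 0.59 [324. 273.] [ 0.758 -0.029]
scene blue_cap 0.51 [305. 184.] [ 0.479 -0.026]
scene line_mid 0.88 [331. 190.] [0.501 0.045]
scene log_button_top 0.54 [199. 194.] [ 0.478 -0.312]
scene log_button_top 0.49 [195. 153.] [ 0.314 -0.327]
scene log_button_top 0.47 [246. 168.] [ 0.407 -0.183]
scene black_cap 0.74 [200. 192.] [ 0.432 -0.323]
scene black_cap 0.62 [360. 193.] [0.526 0.122]
scene plate 0.71 [331. 193.] [0.508 0.043]
scene spool 0.65 [246. 291.] [ 0.756 -0.216]
scene spool 0.57 [324. 275.] [ 0.752 -0.029]
scene bottle 0.6 [420. 258.] [0.754 0.213]
scene toroid 0.71 [244. 291.] [ 0.753 -0.22 ]
scene multimeter 0.55 [472. 171.] [0.51  0.473]
scene screwdriver 0.67 [198. 194.] [ 0.434 -0.329]
scene screwdriver 0.57 [147. 214.] [ 0.478 -0.464]
scene screwdriver 0.26 [324. 270.] [ 0.74  -0.026]
scene parts_bin 0.89 [419. 175.] [0.494 0.313]
side blue_cap 0.88 [315. 224.] [ 0.473 -0.01 ]
side line_mid 0.87 [312. 211.] [0.509 0.039]
side log_button_top 0.63 [351. 273.] [ 0.411 -0.19 ]
side log_button_top 0.59 [366. 342.] [ 0.309 -0.317]
side log_button_top 0.52 [408. 2
[... 570 characters left out ...]
   1.02848462e+00, -3.33058577e-02]), 'dq': array([ 1.15787480e-03, -1.46735972e-03,  9.44593490e-06, -4.39730198e-05,
       -6.42840248e-04, -1.27389863e-03]), 'joint_efforts': array([-9.60934121e-04, -7.63689065e+01, -4.34729362e+01,  6.50573359e-02,
        3.92419402e-02, -1.21718827e-05]), 'ee_pos': array([0.17711439, 0.67725368, 0.29225719]), 'tool_rot': array([[-9.67468460e-01,  2.52991656e-01,  1.82450974e-05],
       [ 2.52991656e-01,  9.67468459e-01,  4.83871707e-05],
       [-5.41000581e-06,  5.14289189e-05, -9.99999999e-01]]), 'contact_force': array([-0.06874412, -0.15161015, -0.13535096]), 'torque': array([-0.00335236, -0.01089401, -0.03848054]), 'opening': 0.09180539871179466}
```

View pics/a_scene.png

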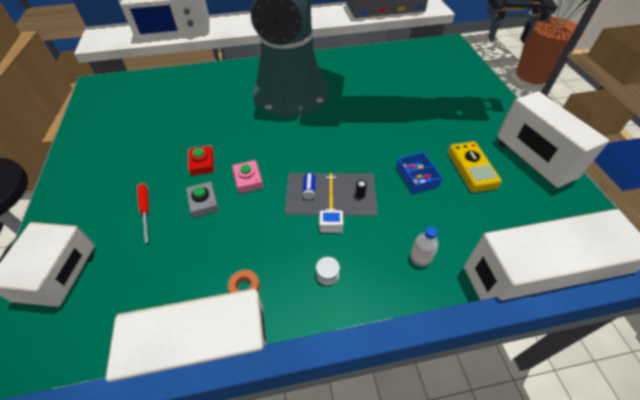

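View pics/a_side.png

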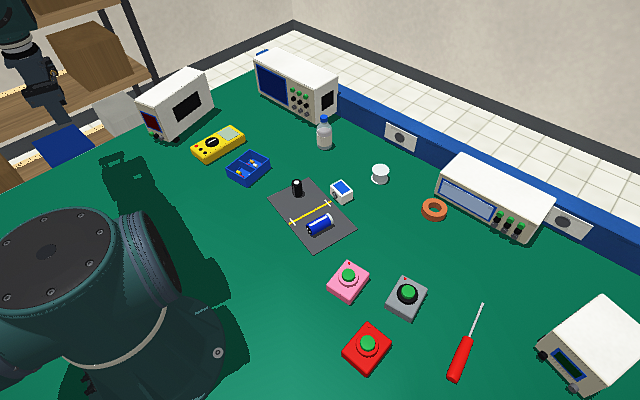

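Emit:
{"method": "carry_out", "body": {
  "rows": [
    {"offset":[-0.5,-0.61,0],"turn":[0,0,0.104],"jaw":1},
    {"offset":[-0.5,-0.61,0],"turn":[0,0,0.104],"jaw":1},
    {"offset":[-0.5,-0.61,0],"turn":[0,0,0.104],"jaw":1},
    {"offset":[-0.5,-0.61,0],"turn":[0,0,0.104],"jaw":1},
    {"offset":[-0.5,-0.61,0],"turn":[0,0,0.104],"jaw":1},
    {"offset":[-0.5,-0.61,0],"turn":[0,0,0.104],"jaw":1},
    {"offset":[-0.5,-0.61,0],"turn":[0,0,0.104],"jaw":1},
    {"offset":[-0.5,-0.61,0],"turn":[0,0,0.104],"jaw":1},
    {"offset":[-0.5,-0.61,0],"turn":[0,0,0.104],"jaw":1}
  ]
}}

```text
clock: 2.7
ee_pos: [0.343, 0.3155, 0.2923]
tool_rot: [[-0.611, 0.791, 0.0], [0.791, 0.611, -0.0], [-0.0, 0.0, -1.0]]
contact_force: [0.2, 0.6, -0.7]
opening: 0.0216
```

```bash
cat >> h.py <<'E'
def go(p,yaw):
    "offset/turn to reach TCP p with tool x axis heading yaw (world), pointing down"
    s=bot.sense();R=s['tool_rot']
    from scipy.spatial.transform import Rotation as Ro
    x=np.array([np.cos(yaw),np.sin(yaw),0]);z=np.array([0,0,-1.]);Rt=np.c_[x,np.cross(z,x),z]
    print('at',np.round(s['ee_pos'],4),'t',s['clock'],'F',np.round(s['contact_force'],1),'op',round(s['opening'],4))
    print('off',np.round(R.T@(np.array(p)-s['ee_pos'])/.5,4),'turn',np.round(Ro.from_matrix(R.T@Rt).as_rotvec()/2/np.pi,4))
E
python3 -c "
from h import *
go([.46,0.0,.30],np.pi/2)"
```

```text
at [0.343  0.3155 0.2923] t 2.7 F [ 0.2  0.6 -0.7] op 0.0216
off [-0.6423 -0.2006 -0.015 ] turn [0.000e+00 1.000e-04 1.047e-01]
```

Emit:
{"method": "carry_out", "body": {
  "rows": [
    {"offset":[-0.64,-0.2,0],"turn":[0,0,0.105],"jaw":1},
    {"offset":[-0.64,-0.2,0],"turn":[0,0,0.105],"jaw":1},
    {"offset":[-0.64,-0.2,0],"turn":[0,0,0.105],"jaw":1},
    {"offset":[-0.64,-0.2,0],"turn":[0,0,0.105],"jaw":1},
    {"offset":[-0.64,-0.2,0],"turn":[0,0,0.105],"jaw":1},
    {"offset":[-0.64,-0.2,0],"turn":[0,0,0.105],"jaw":1},
    {"offset":[-0.64,-0.2,0],"turn":[0,0,0.105],"jaw":1},
    {"offset":[-0.64,-0.2,0],"turn":[0,0,0.105],"jaw":1},
    {"offset":[-0.64,-0.2,0],"turn":[0,0,0.105],"jaw":1}
  ]
}}

```text
clock: 3.6
ee_pos: [0.4597, 0.0048, 0.2922]
tool_rot: [[-0.0, 1.0, -0.0], [1.0, 0.0, 0.0], [0.0, -0.0, -1.0]]
contact_force: [0.6, 0.7, -0.0]
opening: 0.0003
```

Run:
```python
from h import *
c=snap('wrist','b')
for t,z in dict(blue_cap=.0215,line_mid=.004,black_cap=.004,plate=0).items():
    for r in bot.landmark_of('wrist',t)[:3]:
        print(t,round(r['p'],2),np.round(r['xy'],1),np.round(w(c,r['xy'],z),4)[:2])
print(np.round(c['cam_to_world'],3),c['intrinsics']); s=bot.sense(); print(s['ee_pos'],s['opening'],s['clock'])
```

```text
blue_cap 0.66 [334.7 205.9] [ 0.4847 -0.0232]
line_mid 0.9 [351.9 153.2] [0.5082 0.0463]
black_cap 0.91 [370.   95.4] [0.5294 0.1202]
plate 0.6 [350.6 159.4] [0.5071 0.0376]
[[ 1.    -0.     0.001  0.459]
 [-0.    -0.972 -0.234  0.07 ]
 [ 0.001  0.234 -0.972  0.385]
 [ 0.     0.     0.     1.   ]] [[276.39977539   0.         316.06844444]
 [  0.         276.39977539 201.50679471]
 [  0.           0.           1.        ]]
[0.45927667 0.00595363 0.29224803] 2.9965684321322497e-05 3.85
```

View pics/b_wrist.png

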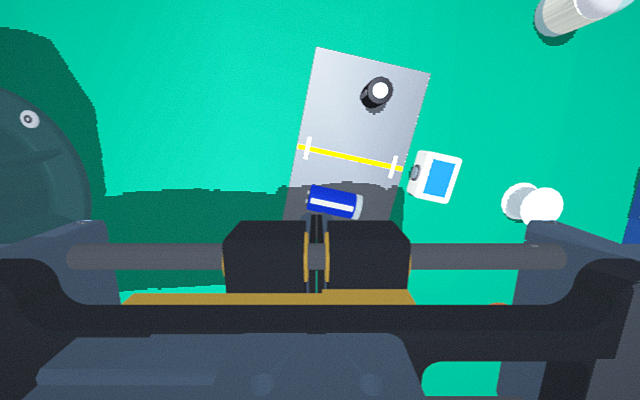

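Run:
```python
from h import *
im=cv2.imread('pics/b_wrist.png')[:,:,::-1].astype(int); d=np.load('wrist.npz');c=dict(intrinsics=d['K'],cam_to_world=d['T'])
R,G,B=im[...,0],im[...,1],im[...,2]
m=(R>180)&(G>150)&(B<110);m[250:]=0;m[:, :280]=0;m[:,420:]=0
ys,xs=np.nonzero(m);P=np.array([w(c,p,.004)[:2] for p in zip(xs,ys)]);mu=P.mean(0);u=np.linalg.svd(P-mu)[2][0];u*=np.sign(u[0])
t=(P-mu)@u; mid=mu+u*(t.max()+t.min())/2
print('line n',len(P),'mid',mid,'len',np.ptp(t),'yaw',np.degrees(np.arctan2(u[1],u[0])))
# ticks white
for a,b in [((297,325),(130,165)),((380,403),(150,185))]:
    mm=np.zeros(m.shape,bool);mm[b[0]:b[1],a[0]:a[1]]=1;mm&=(R>225)&(G>225)&(B>225)
    y,x=np.nonzero(mm);p=np.array([w(c,q,.004)[:2] for q in zip(x,y)]);print('tick',len(x),p.mean(0))
m=(B>130)&(R<90)&(G<110);m[:, :290]=0;m[:,400:]=0;m[260:]=0
ys,xs=np.nonzero(m);print('blue',xs.min(),xs.max(),ys.min(),ys.max(),len(xs))
cv2.imwrite('pics/b_crop.png',cv2.resize(im[80:260,270:450].astype(np.uint8)[:,:,::-1],None,fx=4,fy=3.3,interpolation=cv2.INTER_CUBIC))
```

```text
line n 466 mid [0.47992268 0.01529918] len 0.17683468511453956 yaw 31.653869079066105
tick 141 [0.44853243 0.05364672]
tick 100 [0.56412165 0.02812574]
blue 306 356 184 218 952
```

View pics/b_crop.png

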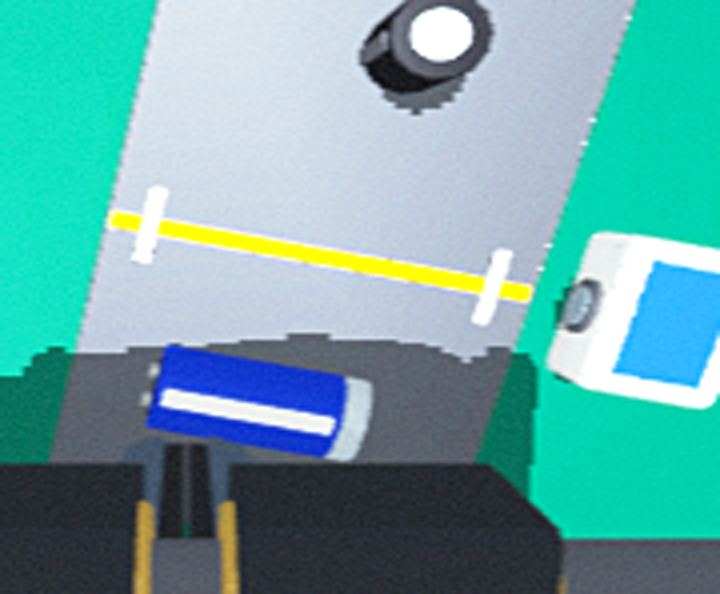

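```bash
python3 -c "
from h import *
go([.465,-.08,.27],np.radians(77.6))"
```

```text
at [0.4593 0.006  0.2922] t 3.85 F [-0.2 -0.   0.4] op 0.0
off [-0.1719  0.0109  0.0445] turn [-0.    -0.     0.035]
```

Emit:
{"method": "carry_out", "body": {
  "rows": [
    {"offset":[-0.172,0.011,0.044],"turn":[0,0,0.035],"jaw":1},
    {"offset":[-0.172,0.011,0.044],"turn":[0,0,0.035],"jaw":1},
    {"offset":[-0.172,0.011,0.044],"turn":[0,0,0.035],"jaw":1},
    {"offset":[-0.172,0.011,0.044],"turn":[0,0,0.035],"jaw":1}
  ]
}}

```text
clock: 4.25
ee_pos: [0.465, -0.0808, 0.2701]
tool_rot: [[0.216, 0.976, -0.001], [0.976, -0.216, 0.0], [0.0, -0.001, -1.0]]
contact_force: [-0.1, -0.5, -0.8]
opening: 0.0
```

```bash
cat >> h.py <<'E'
def measure(tag):
    c=snap('wrist',tag)
    im=c['color'].astype(int);R,G,B=im[...,0],im[...,1],im[...,2]
    m=((R>150)&(G>130)&(B<90)).astype(np.uint8);m[230:]=0
    n,l,st,_=cv2.connectedComponentsWithStats(m)
    m=np.isin(l,[i for i in range(1,n) if st[i,4]>60])
    ys,xs=np.nonzero(m);print('yellow px',len(xs),xs.min(),xs.max(),ys.min(),ys.max())
    P=np.array([w(c,p,.004)[:2] for p in zip(xs,ys)]);mu=P.mean(0);u=np.linalg.svd(P-mu)[2][0];u*=np.sign(u[0]);t=(P-mu)@u
    mid=mu+u*(t.max()+t.min())/2;print('line mid',np.round(mid,4),'len',round(np.ptp(t),4),'yaw',round(np.degrees(np.arctan2(u[1],u[0])),2))
    for tg,z in dict(line_mid=.004,blue_cap=.0215).items():
        for r in bot.landmark_of('wrist',tg)[:2]:print(tg,round(r['p'],2),np.round(r['xy']),np.round(w(c,r['xy'],z),4)[:2])
    for r in bot.masks_of('wrist','blue_cap')[:1]:
        k=r['mask'].astype(np.uint8);(cx,cy),(a,b),an=rc=cv2.minAreaRect(cv2.findNonZero(k))
        bx=cv2.boxPoints(rc);Q=np.array([w(c,p,.0215)[:2] for p in bx])
        e=Q[1]-Q[0];f=Q[2]-Q[1];e=e if np.linalg.norm(e)>np.linalg.norm(f) else f;e=e*np.sign(e[0])
        q=w(c,(cx,cy),.0215)[:2];print('cap mask p',round(r['p'],2),'px',np.round((cx,cy)),'pos',np.round(q,4),'yaw',round(np.degrees(np.arctan2(e[1],e[0])),1),'L',round(np.linalg.norm(e),4),'area',k.sum())
        v=np.array([-u[1],u[0]]);print('cap in line frame x,y',np.round([(q-mid)@u,(q-mid)@v],4))
    return c
E
python3 - <<'E'
from h import *
c=measure('c')
cv2.imwrite('pics/c_zoom.png',cv2.resize(c['color'][:,:,::-1][100:300,200:460],None,fx=3,fy=3))
s=bot.sense();print(s['ee_pos'],s['clock'])
E
```

```text
yellow px 467 281 374 80 85
line mid [0.5059 0.0409] len 0.1126 yaw -12.45
line_mid 0.72 [327.  79.] [0.5064 0.0444]
blue_cap 0.58 [317. 136.] [ 0.4793 -0.0183]
cap mask p 0.78 px [320. 134.] pos [ 0.4836 -0.0174] yaw -12.5 L 0.0735 area 1769
cap in line frame x,y [-0.0092 -0.0617]
[ 0.46522627 -0.08004163  0.27052525] 4.45
```

View pics/c_wrist.png

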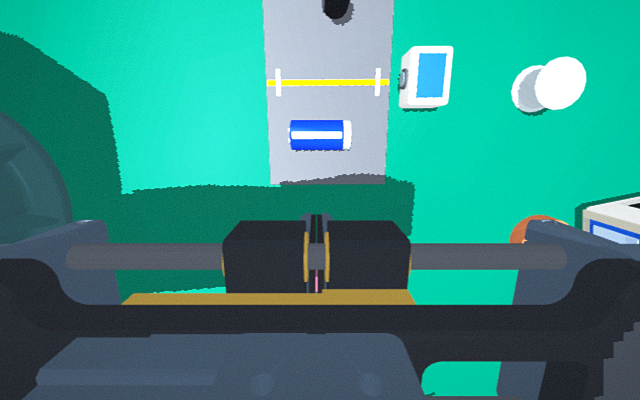

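```bash
python3 -c "
from h import *
go([.4804,-.0282,.121],np.radians(77.55))"
```

```text
at [ 0.4652 -0.08    0.2705] t 4.45 F [ 0.2 -0.   0.9] op 0.0008
off [0.1078 0.0073 0.2991] turn [ 0.0001 -0.      0.0002]
```

Emit:
{"method": "carry_out", "body": {
  "rows": [
    {"offset":[0.108,0.007,0.1],"turn":[0,0,0],"jaw":1},
    {"offset":[0.108,0.007,0.2],"turn":[0,0,0],"jaw":1},
    {"offset":[0.108,0.007,0.25],"turn":[0,0,0],"jaw":1},
    {"offset":[0.108,0.007,0.28],"turn":[0,0,0],"jaw":1},
    {"offset":[0.108,0.007,0.3],"turn":[0,0,0],"jaw":1},
    {"offset":[0.108,0.007,0.3],"turn":[0,0,0],"jaw":1}
  ]
}}

```text
clock: 5.05
ee_pos: [0.48, -0.0286, 0.1197]
tool_rot: [[0.215, 0.977, -0.001], [0.977, -0.215, 0.0], [-0.0, -0.001, -1.0]]
contact_force: [-0.0, 0.0, 0.7]
opening: 0.0002
```

```bash
python3 -c "
from h import *
c=snap('wrist','d');cv2.imwrite('pics/d_zoom.png',cv2.resize(c['color'][:,:,::-1][60:260,200:460],None,fx=3,fy=3))
go([.4804,-.0282,.117],np.radians(77.55))"
```

```text
at [ 0.4805 -0.0288  0.1206] t 5.1 F [0.5 0.  0.1] op 0.0004
off [ 0.001  -0.0005  0.0072] turn [ 0. -0. -0.]
```

View pics/d_zoom.png

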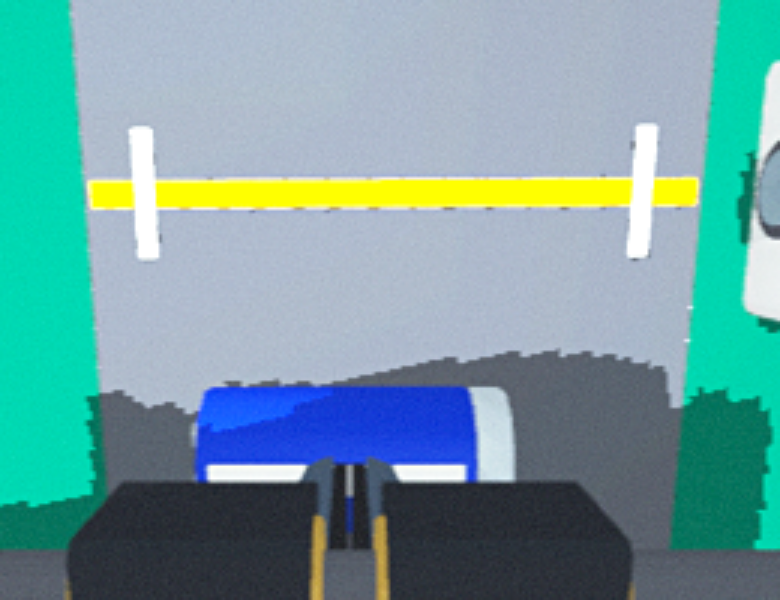

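Emit:
{"method": "carry_out", "body": {
  "rows": [
    {"offset":[0.001,0,0.006],"turn":[0,0,0],"jaw":1},
    {"offset":[0.001,0,0.008],"turn":[0,0,0],"jaw":1},
    {"offset":[0.001,0,0.009],"turn":[0,0,0],"jaw":1}
  ]
}}

```text
clock: 5.4
ee_pos: [0.4812, -0.0287, 0.1171]
tool_rot: [[0.217, 0.976, 0.002], [0.976, -0.217, -0.0], [0.0, 0.002, -1.0]]
contact_force: [-5.8, 1.5, 23.9]
opening: 0.0005
```

Emit:
{"method": "carry_out", "body": {
  "rows": [
    {"offset":[0.0,0,-0.001],"turn":[0,0,0],"jaw":1},
    {"offset":[0.006,0,-0.001],"turn":[0,0,0],"jaw":1},
    {"offset":[0.012,0,-0.001],"turn":[0,0,0],"jaw":1},
    {"offset":[0.018,0,-0.001],"turn":[0,0,0],"jaw":1}
  ]
}}

```text
clock: 5.8
ee_pos: [0.483, -0.0198, 0.1173]
tool_rot: [[0.217, 0.976, 0.002], [0.976, -0.217, -0.0], [0.0, 0.002, -1.0]]
contact_force: [-0.4, -0.9, 7.8]
opening: 0.0005
```

```bash
python3 -c "
from h import *
c=measure('e');cv2.imwrite('pics/e_zoom.png',cv2.resize(c['color'][:,:,::-1][60:260,200:460],None,fx=3,fy=3))
go([.4804,-.0282,.117],np.radians(77.55))"
```

```text
yellow px 1537 228 429 133 141
line mid [0.5057 0.0406] len 0.146 yaw -12.16
line_mid 0.57 [330. 135.] [0.5068 0.042 ]
cap mask p 0.98 px [316. 208.] pos [ 0.4862 -0.0048] yaw -12.6 L 0.0738 area 2515
cap in line frame x,y [-0.0095 -0.0485]
at [ 0.483  -0.0198  0.1173] t 6.0 F [-2.2  0.1  7.9] op 0.0007
off [-0.0175 -0.0015  0.0007] turn [ 0.0003 -0.     -0.0001]
```

View pics/e_zoom.png

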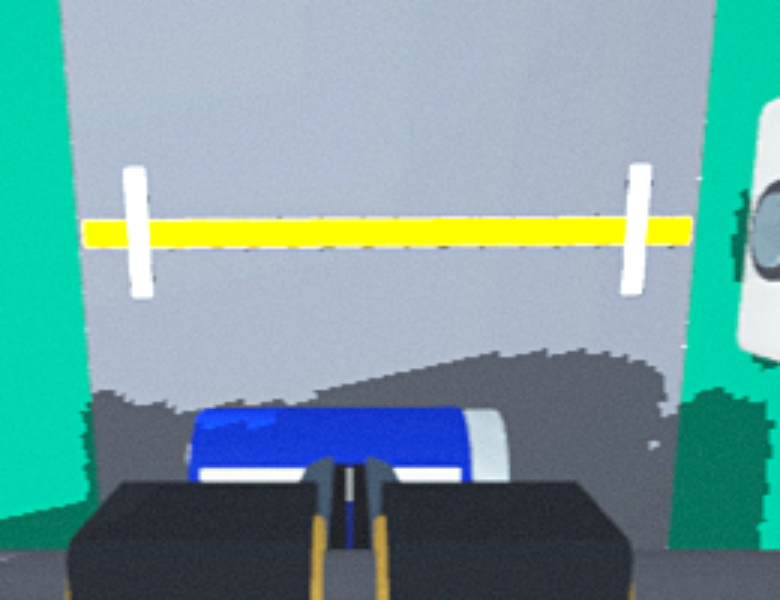

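Emit:
{"method": "carry_out", "body": {
  "rows": [
    {"offset":[0.006,0,0],"turn":[0,0,0],"jaw":1},
    {"offset":[0.014,0,0],"turn":[0,0,0],"jaw":1},
    {"offset":[0.022,0,0],"turn":[0,0,0],"jaw":1},
    {"offset":[0.03,0,0],"turn":[0,0,0],"jaw":1},
    {"offset":[0.038,0,0],"turn":[0,0,0],"jaw":1},
    {"offset":[0.046,0,0],"turn":[0,0,0],"jaw":1},
    {"offset":[0.054,0,0],"turn":[0,0,0],"jaw":1},
    {"offset":[0.06,0,0],"turn":[0,0,0],"jaw":1},
    {"offset":[0.064,0,0],"turn":[0,0,0],"jaw":1},
    {"offset":[0.064,0,0],"turn":[0,0,0],"jaw":1},
    {"offset":[0.064,0,0],"turn":[0,0,0],"jaw":1}
  ]
}}

```text
clock: 7.1
ee_pos: [0.4899, 0.0115, 0.1173]
tool_rot: [[0.216, 0.976, 0.002], [0.976, -0.216, -0.0], [0.0, 0.002, -1.0]]
contact_force: [-1.7, 1.5, 8.4]
opening: 0.0002
```

Emit:
{"method": "carry_out", "body": {
  "rows": [
    {"offset":[0,0,-0.02],"turn":[0,0,0],"jaw":1},
    {"offset":[0,0,-0.06],"turn":[0,0,0],"jaw":1},
    {"offset":[-0.08,0,-0.1],"turn":[0,0,0],"jaw":1},
    {"offset":[-0.14,0,-0.14],"turn":[0,0,0],"jaw":1},
    {"offset":[-0.14,0,-0.14],"turn":[0,0,0],"jaw":1}
  ]
}}

```text
clock: 7.6
ee_pos: [0.4748, -0.0592, 0.1894]
tool_rot: [[0.219, 0.976, 0.005], [0.976, -0.219, -0.001], [0.0, 0.005, -1.0]]
contact_force: [0.6, -0.2, -0.6]
opening: 0.0004
```

```bash
python3 -c "
from h import *
c=measure('f');cv2.imwrite('pics/f_zoom.png',cv2.resize(c['color'][:,:,::-1][60:260,200:460],None,fx=3,fy=3))
go([.4804,-.0282,.117],np.radians(77.55))"
```

```text
yellow px 907 247 401 89 96
line mid [0.5057 0.0408] len 0.1456 yaw -12.17
line_mid 0.62 [322.  92.] [0.5043 0.0416]
blue_cap 0.74 [313. 140.] [4.859e-01 4.000e-04]
cap mask p 0.84 px [314. 137.] pos [0.4874 0.0031] yaw -12.6 L 0.074 area 3145
cap in line frame x,y [-0.0099 -0.0407]
at [ 0.474  -0.0564  0.1862] t 7.8 F [-0.4 -0.  -0.5] op 0.0
off [0.0578 0.0003 0.1383] turn [-0.     -0.     -0.0001]
```

View pics/f_zoom.png

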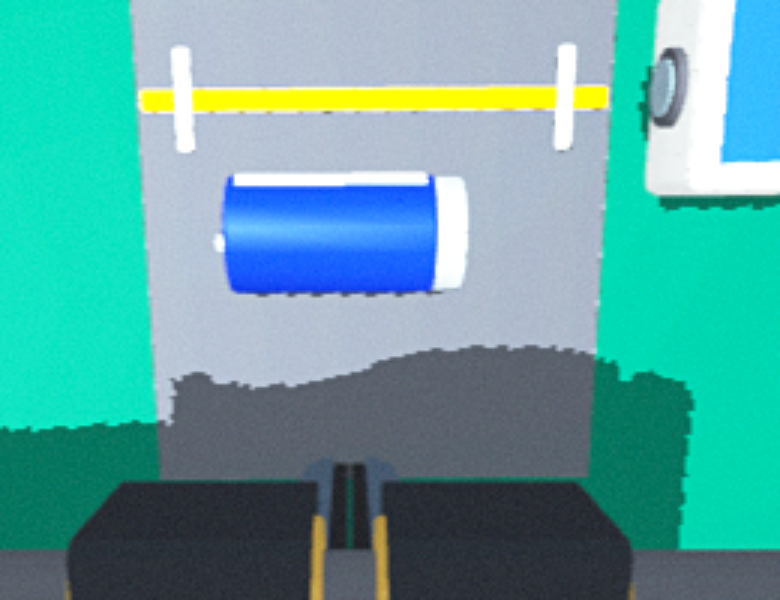

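Emit:
{"method": "carry_out", "body": {
  "rows": [
    {"offset":[0.06,0,0.02],"turn":[0,0,0],"jaw":1},
    {"offset":[0.102,0,0.08],"turn":[0,0,0],"jaw":1},
    {"offset":[0.102,0,0.12],"turn":[0,0,0],"jaw":1},
    {"offset":[0.102,0,0.135],"turn":[0,0,0],"jaw":1},
    {"offset":[0.102,0,0.139],"turn":[0,0,0],"jaw":1},
    {"offset":[0.102,0,0.14],"turn":[0,0,0],"jaw":1},
    {"offset":[0.102,0,0.14],"turn":[0,0,0],"jaw":1}
  ]
}}

```text
clock: 8.5
ee_pos: [0.484, -0.0065, 0.117]
tool_rot: [[0.216, 0.976, -0.004], [0.976, -0.216, 0.001], [-0.0, -0.004, -1.0]]
contact_force: [-16.7, 3.7, 33.0]
opening: 0.0005
```

Emit:
{"method": "carry_out", "body": {
  "rows": [
    {"offset":[0,0,-0.001],"turn":[0,0,0],"jaw":1},
    {"offset":[0,0,-0.0015],"turn":[0,0,0],"jaw":1},
    {"offset":[0,0,-0.0015],"turn":[0,0,0],"jaw":1}
  ]
}}

```text
clock: 8.8
ee_pos: [0.4839, -0.0067, 0.1172]
tool_rot: [[0.216, 0.976, -0.003], [0.976, -0.216, 0.0], [-0.0, -0.003, -1.0]]
contact_force: [-10.2, 2.5, 17.1]
opening: 0.0001
```

Emit:
{"method": "carry_out", "body": {
  "rows": [
    {"offset":[0,0,-0.0005],"turn":[0,0,0],"jaw":1},
    {"offset":[0.006,0,-0.0005],"turn":[0,0,0],"jaw":1},
    {"offset":[0.014,0,-0.0005],"turn":[0,0,0],"jaw":1},
    {"offset":[0.022,0,-0.0005],"turn":[0,0,0],"jaw":1},
    {"offset":[0.03,0,-0.0005],"turn":[0,0,0],"jaw":1},
    {"offset":[0.038,0,-0.0005],"turn":[0,0,0],"jaw":1},
    {"offset":[0.046,0,-0.0005],"turn":[0,0,0],"jaw":1},
    {"offset":[0.054,0,-0.0005],"turn":[0,0,0],"jaw":1},
    {"offset":[0.062,0,-0.0005],"turn":[0,0,0],"jaw":1},
    {"offset":[0.07,0,-0.0005],"turn":[0,0,0],"jaw":1},
    {"offset":[0.078,0,-0.0005],"turn":[0,0,0],"jaw":1},
    {"offset":[0.082,0,-0.0005],"turn":[0,0,0],"jaw":1},
    {"offset":[0.082,0,-0.0005],"turn":[0,0,0],"jaw":1},
    {"offset":[0.082,0,-0.0005],"turn":[0,0,0],"jaw":1}
  ]
}}

```text
clock: 10.2
ee_pos: [0.4934, 0.0333, 0.1174]
tool_rot: [[0.216, 0.976, -0.002], [0.976, -0.216, 0.0], [-0.0, -0.002, -1.0]]
contact_force: [-5.1, 2.2, 8.0]
opening: 0.0005
```

Emit:
{"method": "carry_out", "body": {
  "rows": [
    {"offset":[0,0,-0.02],"turn":[0,0,0],"jaw":1},
    {"offset":[0,0,-0.06],"turn":[0,0,0],"jaw":1},
    {"offset":[-0.08,0,-0.1],"turn":[0,0,0],"jaw":1},
    {"offset":[-0.16,0,-0.14],"turn":[0,0,0],"jaw":1},
    {"offset":[-0.16,0,-0.14],"turn":[0,0,0],"jaw":1},
    {"offset":[-0.16,0,-0.14],"turn":[0,0,0],"jaw":1}
  ]
}}

```text
clock: 10.8
ee_pos: [0.477, -0.0456, 0.1882]
tool_rot: [[0.218, 0.976, 0.002], [0.976, -0.218, -0.0], [0.0, 0.002, -1.0]]
contact_force: [-0.1, 0.5, 0.2]
opening: 0.0005
```

```bash
python3 -c "
from h import *
c=measure('g');cv2.imwrite('pics/g_zoom.png',cv2.resize(c['color'][:,:,::-1][60:260,200:460],None,fx=3,fy=3))
go([.4804,-.0282,.117],np.radians(77.55))"
```

```text
yellow px 756 266 402 105 111
line mid [0.5135 0.0391] len 0.1296 yaw -12.28
line_mid 0.71 [326. 105.] [0.5065 0.0436]
blue_cap 0.73 [315. 134.] [0.4906 0.0192]
cap mask p 0.6 px [336.  14.] pos [0.5292 0.1101] yaw -12.6 L 0.0304 area 839
cap in line frame x,y [0.0002 0.0726]
at [ 0.4766 -0.0443  0.1868] t 11.0 F [0.6 0.4 0.1] op 0.0006
off [0.0331 0.0006 0.1396] turn [-0.0002  0.      0.    ]
```

View pics/g_zoom.png

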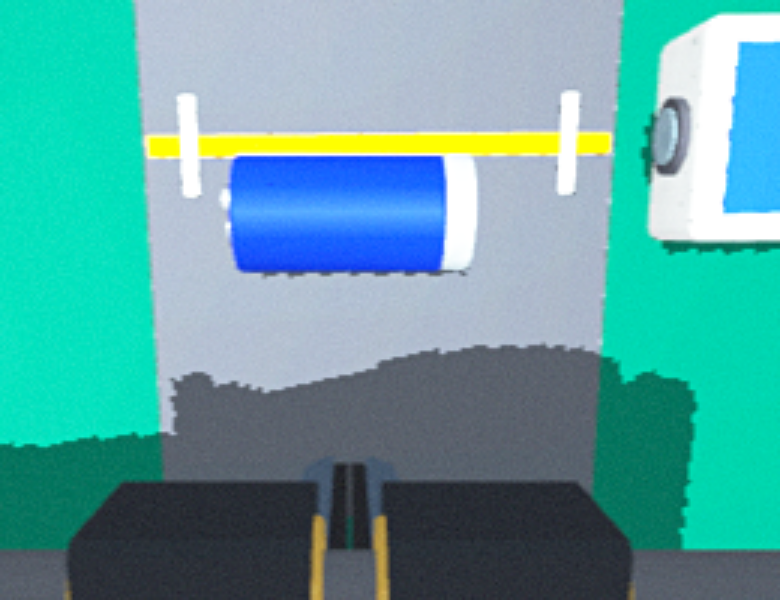

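```bash
python3 -c "
from h import *
d=np.load('wrist.npz');c=dict(intrinsics=d['K'],cam_to_world=d['T'])
u=np.array([.977,-.213]);v=np.array([.213,.977]);m=np.array([.5058,.0409])
for z,p in [(.0215,(200+354/3,60+213/3))]:
    q=w(c,p,z)[:2];print(q,(q-m)@u,(q-m)@v)
s=bot.sense();e=s['ee_pos'][:2];print((e-m)@u,(e-m)@v)
"
```

```text
[0.49372383 0.02127302] -0.007617871515693456 -0.021747783875847308
-0.010368828356938739 -0.08948480793936468
```

Emit:
{"method": "carry_out", "body": {
  "rows": [
    {"offset":[0.07,0,0.02],"turn":[0,0,0],"jaw":1},
    {"offset":[0.115,0,0.08],"turn":[0,0,0],"jaw":1},
    {"offset":[0.115,0,0.12],"turn":[0,0,0],"jaw":1},
    {"offset":[0.115,0,0.135],"turn":[0,0,0],"jaw":1},
    {"offset":[0.115,0,0.138],"turn":[0,0,0],"jaw":1},
    {"offset":[0.115,0,0.139],"turn":[0,0,0],"jaw":1},
    {"offset":[0.115,0,0.139],"turn":[0,0,0],"jaw":1}
  ]
}}

```text
clock: 11.7
ee_pos: [0.4893, 0.011, 0.118]
tool_rot: [[0.216, 0.976, 0.0], [0.976, -0.216, -0.0], [0.0, 0.0, -1.0]]
contact_force: [0.2, -0.6, -0.1]
opening: 0.0005
```

Emit:
{"method": "carry_out", "body": {
  "rows": [
    {"offset":[0,0,0.001],"turn":[0,0,0],"jaw":1},
    {"offset":[0,0,0.0015],"turn":[0,0,0],"jaw":1},
    {"offset":[0,0,0.0015],"turn":[0,0,0],"jaw":1}
  ]
}}

```text
clock: 12.0
ee_pos: [0.4894, 0.0109, 0.1174]
tool_rot: [[0.217, 0.976, 0.001], [0.976, -0.217, -0.0], [0.0, 0.001, -1.0]]
contact_force: [-1.0, 0.4, 4.6]
opening: 0.0003
```

Good, light contact; a touch more, then the last stroke.

Emit:
{"method": "carry_out", "body": {
  "rows": [
    {"offset":[0,0,0.0004],"turn":[0,0,0],"jaw":1},
    {"offset":[0.006,0,0.0004],"turn":[0,0,0],"jaw":1},
    {"offset":[0.014,0,0.0004],"turn":[0,0,0],"jaw":1},
    {"offset":[0.022,0,0.0004],"turn":[0,0,0],"jaw":1},
    {"offset":[0.03,0,0.0004],"turn":[0,0,0],"jaw":1},
    {"offset":[0.038,0,0.0004],"turn":[0,0,0],"jaw":1},
    {"offset":[0.046,0,0.0004],"turn":[0,0,0],"jaw":1},
    {"offset":[0.054,0,0.0004],"turn":[0,0,0],"jaw":1},
    {"offset":[0.062,0,0.0004],"turn":[0,0,0],"jaw":1},
    {"offset":[0.07,0,0.0004],"turn":[0,0,0],"jaw":1},
    {"offset":[0.078,0,0.0004],"turn":[0,0,0],"jaw":1},
    {"offset":[0.085,0,0.0004],"turn":[0,0,0],"jaw":1},
    {"offset":[0.085,0,0.0004],"turn":[0,0,0],"jaw":1},
    {"offset":[0.085,0,0.0004],"turn":[0,0,0],"jaw":1}
  ]
}}

```text
clock: 13.4
ee_pos: [0.4987, 0.0526, 0.1173]
tool_rot: [[0.216, 0.976, 0.001], [0.976, -0.216, 0.0], [0.0, 0.001, -1.0]]
contact_force: [-1.7, 0.6, 8.2]
opening: 0.0005
```

Emit:
{"method": "carry_out", "body": {
  "rows": [
    {"offset":[0,0,-0.02],"turn":[0,0,0],"jaw":1},
    {"offset":[0,0,-0.06],"turn":[0,0,0],"jaw":1},
    {"offset":[-0.08,0,-0.12],"turn":[0,0,0],"jaw":1},
    {"offset":[-0.16,0,-0.18],"turn":[0,0,0],"jaw":1},
    {"offset":[-0.2,0,-0.2],"turn":[0,0,0],"jaw":1},
    {"offset":[-0.2,0,-0.2],"turn":[0,0,0],"jaw":1}
  ]
}}

```text
clock: 14.0
ee_pos: [0.4771, -0.0471, 0.2191]
tool_rot: [[0.219, 0.976, 0.004], [0.976, -0.219, -0.001], [0.0, 0.004, -1.0]]
contact_force: [-0.5, -0.2, -0.2]
opening: 0.0003
```

```bash
python3 -c "
from h import *
c=measure('i');cv2.imwrite('pics/i_zoom.png',cv2.resize(c['color'][:,:,::-1][60:260,200:460],None,fx=3,fy=3))
go([.4804,-.0282,.117],np.radians(77.55))"
```

```text
yellow px 136 355 377 106 112
line mid [0.5495 0.0315] len 0.0234 yaw -10.65
line_mid 0.65 [315. 110.] [0.4961 0.0419]
blue_cap 0.64 [318. 112.] [0.4984 0.0379]
blue_cap 0.2 [331.  22.] [0.5275 0.1134]
cap mask p 0.82 px [316. 108.] pos [0.498  0.0421] yaw -12.6 L 0.0737 area 2791
cap in line frame x,y [-0.0526  0.0009]
at [ 0.4765 -0.0446  0.2164] t 14.2 F [-0.2 -0.5  0.2] op 0.0
off [0.0336 0.0006 0.1988] turn [-0.0001  0.     -0.0001]
```

View pics/i_zoom.png

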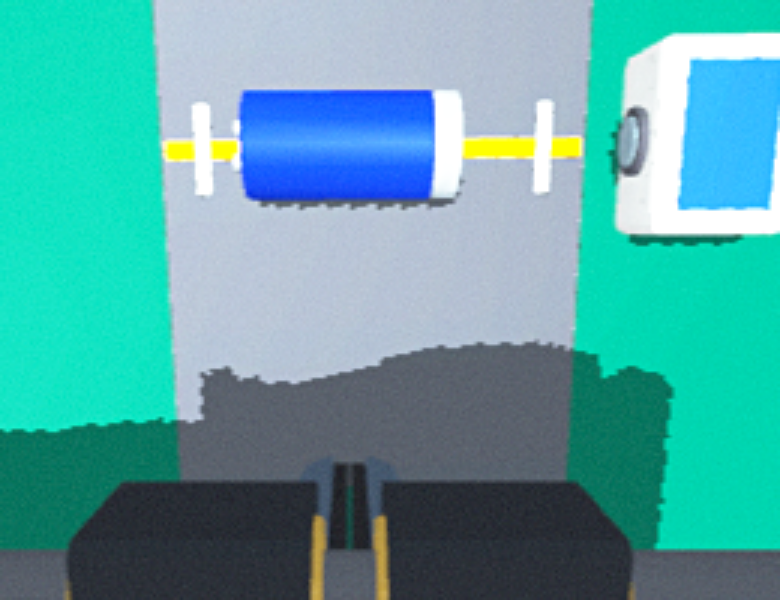

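```bash
python3 -c "
from h import *
go([.457,-.385,.24],np.radians(77.55))"
```

```text
at [ 0.4765 -0.0446  0.2164] t 14.2 F [-0.2 -0.5  0.2] op 0.0
off [-0.6732  0.1089 -0.0473] turn [-0.0001  0.     -0.0001]
```

Emit:
{"method": "carry_out", "body": {
  "rows": [
    {"offset":[-0.673,0.109,-0.047],"turn":[0,0,0],"jaw":1},
    {"offset":[-0.673,0.109,-0.047],"turn":[0,0,0],"jaw":1},
    {"offset":[-0.673,0.109,-0.047],"turn":[0,0,0],"jaw":1},
    {"offset":[-0.673,0.109,-0.047],"turn":[0,0,0],"jaw":1},
    {"offset":[-0.673,0.109,-0.047],"turn":[0,0,0],"jaw":1},
    {"offset":[-0.673,0.109,-0.047],"turn":[0,0,0],"jaw":1},
    {"offset":[-0.673,0.109,-0.047],"turn":[0,0,0],"jaw":1},
    {"offset":[-0.673,0.109,-0.047],"turn":[0,0,0],"jaw":1},
    {"offset":[-0.673,0.109,-0.047],"turn":[0,0,0],"jaw":1},
    {"offset":[-0.673,0.109,-0.047],"turn":[0,0,0],"jaw":1}
  ]
}}

```text
clock: 15.2
ee_pos: [0.4572, -0.384, 0.2394]
tool_rot: [[0.215, 0.977, -0.001], [0.977, -0.215, 0.001], [0.001, -0.001, -1.0]]
contact_force: [0.3, 0.0, -0.4]
opening: 0.0004
```

Run:
```python
from h import *
c=snap('wrist','j')
for r in bot.landmark_of('wrist','log_button_top')[:4]: print(r['p'],r['xy'],w(c,r['xy'],.048))
im=c['color'].astype(int);R,G,B=im[...,0],im[...,1],im[...,2]
print(proj(c,(.474,-.31,.048)))
go([.474,-.31,.13],np.radians(77.55))
```

```text
0.95 [165.1, 171.5] [ 0.31115534 -0.3220494   0.048     ]
0.84 [306.4, 131.2] [ 0.46226485 -0.31422117  0.048     ]
[316.99941518 124.26761749]
at [ 0.4574 -0.384   0.2399] t 15.3 F [-0.9  0.2  0. ] op 0.0006
off [0.1516 0.0009 0.2198] turn [-0.0001 -0.0001  0.0001]
```

View pics/j_wrist.png

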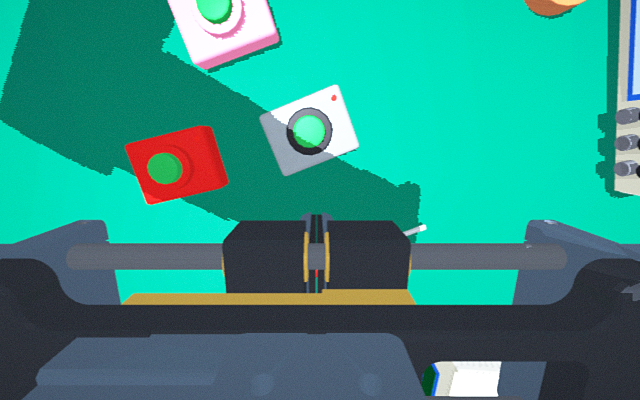

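Run:
```python
from h import *
im=cv2.imread('pics/j_wrist.png');d=np.load('wrist.npz');c=dict(intrinsics=d['K'],cam_to_world=d['T'])
hsv=cv2.cvtColor(im,cv2.COLOR_BGR2HSV);m=cv2.inRange(hsv,(50,80,70),(85,255,255));k=np.zeros_like(m);k[108:155,285:332]=1;m*=k
m[(cv2.GaussianBlur(m,(3,3),0)<100)]=0
n,l,s,ce=cv2.connectedComponentsWithStats(m);i=1+s[1:,4].argmax();print(s[i],ce[i],w(c,ce[i],.048),hsv[131,308])
q=w(c,ce[i],.048);go([q[0],q[1],.135],np.radians(77.55))
cv2.imwrite('pics/j_zoom.png',cv2.resize(im[90:180,250:370],None,fx=6,fy=6))
```

```text
[292 115  33  33 856] [308.47313084 131.03971963] [ 0.46431489 -0.31451552  0.048     ] [ 82 145 255]
at [ 0.4574 -0.384   0.2399] t 15.3 F [-0.9  0.2  0. ] op 0.0006
off [ 0.1387 -0.0161  0.2098] turn [-0.0001 -0.0001  0.0001]
```

View pics/j_zoom.png

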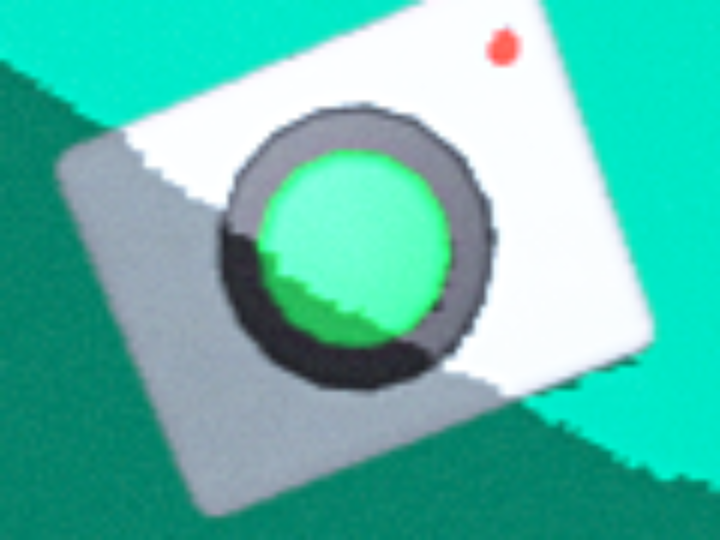

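Emit:
{"method": "carry_out", "body": {
  "rows": [
    {"offset":[0.08,-0.016,0.05],"turn":[0,0,0],"jaw":1},
    {"offset":[0.139,-0.016,0.13],"turn":[0,0,0],"jaw":1},
    {"offset":[0.139,-0.016,0.19],"turn":[0,0,0],"jaw":1},
    {"offset":[0.139,-0.016,0.215],"turn":[0,0,0],"jaw":1},
    {"offset":[0.139,-0.016,0.225],"turn":[0,0,0],"jaw":1},
    {"offset":[0.139,-0.016,0.232],"turn":[0,0,0],"jaw":1},
    {"offset":[0.139,-0.016,0.237],"turn":[0,0,0],"jaw":1},
    {"offset":[0.139,-0.016,0.237],"turn":[0,0,0],"jaw":1}
  ]
}}

```text
clock: 16.1
ee_pos: [0.4648, -0.3164, 0.1242]
tool_rot: [[0.217, 0.976, 0.0], [0.976, -0.217, 0.0], [0.0, 0.0, -1.0]]
contact_force: [-7.5, 11.3, 27.8]
opening: 0.0006
```

Run:
```python
from h import *
s=bot.sense();print(s['ee_pos'],s['contact_force'],s['torque'],s['clock'])
for n in ['wrist','side','scene']:
    c=snap(n,'k')
    q=proj(c,(.4643,-.3145,.048)).astype(int);x0=max(0,min(560,q[0]-40));y0=max(0,min(330,q[1]-35))
    cv2.imwrite(f'pics/k_{n}_z.png',cv2.resize(c['color'][y0:y0+70,x0:x0+80,::-1],None,fx=5,fy=5))
s=bot.sense();print(s['ee_pos'],s['contact_force'],s['torque'],s['clock'])
ims=[cv2.imread(f'pics/k_{n}_z.png') for n in ['side','scene']];cv2.imwrite('pics/k_all.png',np.hstack(ims))
```

```text
[ 0.46479144 -0.31639601  0.12418752] [-7.52360104 11.31595498 27.78329647] [2.06558157 1.63096495 0.01078574] 16.1
[ 0.46475036 -0.31634921  0.12418665] [-8.26469103 10.94670582 27.50565602] [ 2.0114327   1.52738524 -0.02059213] 16.25
```

View pics/k_all.png

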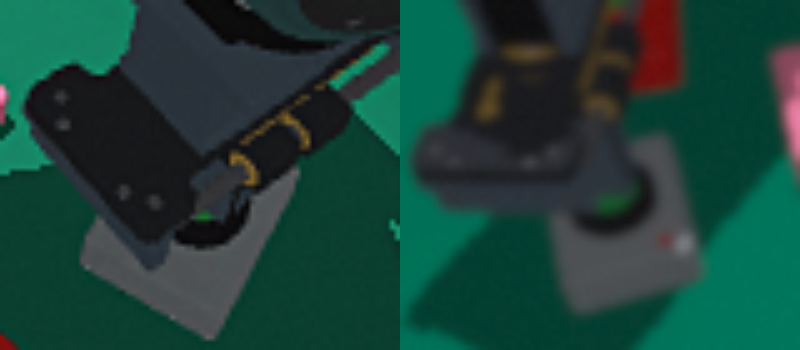

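View pics/k_wrist.png

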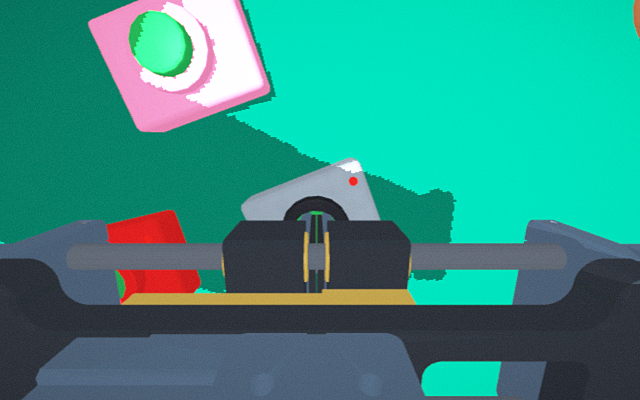

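Emit:
{"method": "carry_out", "body": {
  "rows": [
    {"offset":[0,0,-0.004],"turn":[0,0,0],"jaw":1},
    {"offset":[0,0,-0.004],"turn":[0,0,0],"jaw":1}
  ]
}}

```text
clock: 16.45
ee_pos: [0.4649, -0.3167, 0.1256]
tool_rot: [[0.217, 0.976, 0.002], [0.976, -0.217, -0.001], [-0.001, 0.002, -1.0]]
contact_force: [-1.3, 2.6, 5.1]
opening: 0.0003
```

Emit:
{"method": "carry_out", "body": {
  "rows": [
    {"offset":[0,0,-0.002],"turn":[0,0,0],"jaw":1},
    {"offset":[0,0,-0.002],"turn":[0,0,0],"jaw":1}
  ]
}}

```text
clock: 16.65
ee_pos: [0.4649, -0.3166, 0.1258]
tool_rot: [[0.217, 0.976, 0.002], [0.976, -0.217, -0.001], [-0.001, 0.002, -1.0]]
contact_force: [-0.3, -1.1, 3.4]
opening: 0.0001
```

Emit:
{"method": "carry_out", "body": {
  "rows": [
    {"offset":[0,0,-0.002],"turn":[0,0,0],"jaw":1},
    {"offset":[0,0,-0.002],"turn":[0,0,0],"jaw":1}
  ]
}}

```text
clock: 16.85
ee_pos: [0.4648, -0.3165, 0.1263]
tool_rot: [[0.216, 0.976, 0.001], [0.976, -0.216, -0.001], [-0.001, 0.002, -1.0]]
contact_force: [1.0, -3.0, 3.4]
opening: 0.0004
```

Emit:
{"method": "carry_out", "body": {
  "rows": [
    {"offset":[0,0,-0.002],"turn":[0,0,0],"jaw":1},
    {"offset":[0,0,-0.002],"turn":[0,0,0],"jaw":1}
  ]
}}

```text
clock: 17.05
ee_pos: [0.4645, -0.3161, 0.127]
tool_rot: [[0.216, 0.976, 0.0], [0.976, -0.216, -0.0], [-0.0, 0.0, -1.0]]
contact_force: [2.5, -1.5, 4.0]
opening: 0.0007
```

Emit:
{"method": "carry_out", "body": {
  "rows": [
    {"offset":[0,0,-0.003],"turn":[0,0,0],"jaw":1},
    {"offset":[0,0,-0.003],"turn":[0,0,0],"jaw":1}
  ]
}}

```text
clock: 17.25
ee_pos: [0.4643, -0.3158, 0.1283]
tool_rot: [[0.216, 0.976, -0.0], [0.976, -0.216, 0.0], [0.0, -0.0, -1.0]]
contact_force: [1.3, -1.0, 3.2]
opening: 0.0003
```

Emit:
{"method": "carry_out", "body": {
  "rows": [
    {"offset":[0,0,-0.003],"turn":[0,0,0],"jaw":1},
    {"offset":[0,0,-0.003],"turn":[0,0,0],"jaw":1}
  ]
}}

```text
clock: 17.45
ee_pos: [0.4641, -0.3157, 0.1297]
tool_rot: [[0.216, 0.976, -0.001], [0.976, -0.216, 0.0], [0.0, -0.001, -1.0]]
contact_force: [-0.2, -1.3, 2.8]
opening: 0.0004
```

Emit:
{"method": "carry_out", "body": {
  "rows": [
    {"offset":[0,0,-0.003],"turn":[0,0,0],"jaw":1},
    {"offset":[0,0,-0.003],"turn":[0,0,0],"jaw":1}
  ]
}}

```text
clock: 17.65
ee_pos: [0.4641, -0.3157, 0.1312]
tool_rot: [[0.216, 0.976, -0.001], [0.976, -0.216, 0.0], [0.0, -0.001, -1.0]]
contact_force: [0.2, -0.6, 0.0]
opening: 0.0003
```

Emit:
{"method": "carry_out", "body": {
  "rows": [
    {"offset":[0,0,-0.003],"turn":[0,0,0],"jaw":1},
    {"offset":[0,0,-0.003],"turn":[0,0,0],"jaw":1}
  ]
}}

```text
clock: 17.85
ee_pos: [0.4642, -0.3158, 0.1328]
tool_rot: [[0.216, 0.976, -0.0], [0.976, -0.216, 0.0], [0.0, -0.0, -1.0]]
contact_force: [0.2, 0.3, -0.8]
opening: 0.0005
```

Emit:
{"method": "carry_out", "body": {
  "rows": [
    {"offset":[0,0,-0.06],"turn":[0,0,0],"jaw":1},
    {"offset":[0,0,-0.14],"turn":[0,0,0],"jaw":1},
    {"offset":[0,0,-0.2],"turn":[0,0,0],"jaw":1},
    {"offset":[-0.2,0,-0.2],"turn":[0,0,0],"jaw":1},
    {"offset":[-0.2,0,-0.2],"turn":[0,0,0],"jaw":1},
    {"offset":[-0.2,0,-0.2],"turn":[0,0,0],"jaw":1}
  ]
}}

```text
clock: 18.45
ee_pos: [0.4419, -0.4178, 0.2335]
tool_rot: [[0.219, 0.976, 0.001], [0.976, -0.219, -0.002], [-0.002, 0.002, -1.0]]
contact_force: [0.0, 0.6, 0.3]
opening: 0.0003
```

Run:
```python
from h import *
for n in ['scene','side','wrist']:
    c=snap(n,'l')
    for t,z in dict(blue_cap=.0215,line_mid=.004,black_cap=.004,log_button_top=.048,bottle=0,spool=0,toroid=0,screwdriver=0,multimeter=0).items():
        for r in bot.landmark_of(n,t)[:2]: print(n,t,round(r['p'],2),np.round(r['xy']),np.round(w(c,r['xy'],z),3)[:2])
s=bot.sense();print(s['ee_pos'],s['contact_force'],s['clock'])
a=cv2.imread('pics/l_side.png')[130:330,220:480];cv2.imwrite('pics/l_z.png',cv2.resize(a,None,fx=3,fy=3,interpolation=cv2.INTER_CUBIC))
```

```text
scene blue_cap 0.64 [330. 183.] [0.486 0.045]
scene blue_cap 0.36 [471. 173.] [0.533 0.449]
scene line_mid 0.75 [331. 192.] [0.507 0.042]
scene black_cap 0.63 [144. 216.] [ 0.485 -0.469]
scene black_cap 0.54 [363. 195.] [0.536 0.128]
scene log_button_top 0.62 [197. 152.] [ 0.312 -0.322]
scene log_button_top 0.57 [199. 192.] [ 0.468 -0.313]
scene bottle 0.9 [420. 260.] [0.76  0.211]
scene spool 0.8 [326. 275.] [ 0.753 -0.023]
scene toroid 0.73 [244. 288.] [ 0.746 -0.218]
scene screwdriver 0.94 [142. 213.] [ 0.47  -0.478]
scene multimeter 0.69 [472. 172.] [0.512 0.471]
side blue_cap 0.55 [296. 190.] [0.526 0.118]
side blue_cap 0.48 [309. 212.] [0.491 0.032]
side line_mid 0.6 [313. 210.] [0.517 0.041]
side line_mid 0.32 [466. 339.] [ 0.478 -0.466]
side black_cap 0.61 [296. 191.] [0.535 0.13 ]
side log_button_top 0.74 [408. 286.] [ 0.474 -0.308]
side log_button_top 0.54 [352. 276.] [ 0.407 -0.195]
side spool 0.73 [218. 150.] [0.492 0.467]
side screwdriver 0.82 [468. 341.] [ 0.478 -0.471]
side multimeter 0.57 [217. 146.] [0.499 0.483]
wrist log_button_top 0.84 [316.  94.] [ 0.465 -0.313]
wrist log_button_top 0.78 [164. 137.] [ 0.311 -0.319]
[ 0.44266854 -0.41350989  0.23275905] [-0.86908354 -0.4997778   0.16997678] 19.95
```

View pics/l_z.png

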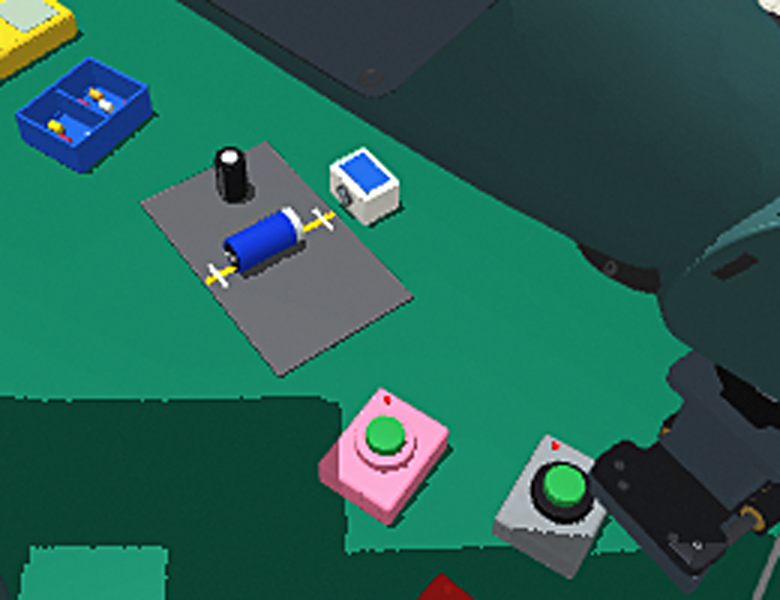

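View pics/l_wrist.png

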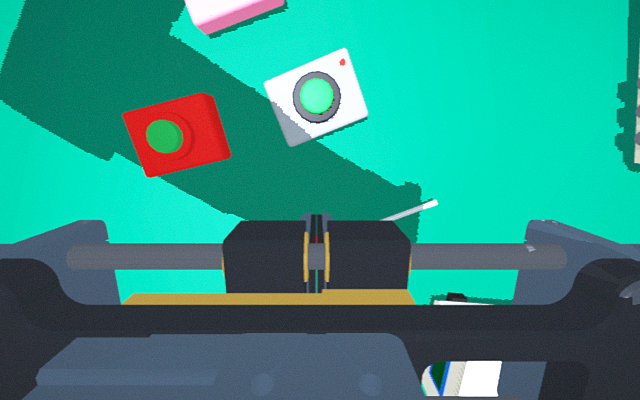

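```bash
python3 -c "
from h import *
print(bot.sign_off())"
```

```text
the job is handed in; nothing more can be done
None
```

I rolled the blue capacitor onto the yellow line, pressed and released the green button on the grey box, moved the arm clear and handed the job in at about 20 s. The sign-off gives no verdict.

- **Roll:** It took three strokes with a closed fingertip on top, mostly at about 8 N and briefly up to 33 N. The capacitor rolled about 62 mm, well over a quarter turn, and was never gripped or lifted.
- **Capacitor position:** The wrist view after the last stroke put it about 0.6 mm off the line and 8 mm from its middle. It was within about 1° of the line's direction. I measured this against the line as found in the earlier views, because the capacitor hid most of the line by then. The final side picture shows it lying on the line between the ticks, with its banded end facing the reader.
- **Button:** It showed a spring force of about 3 to 5 N over roughly 5.5 mm or more of travel, then a hard stop at 28 N. I take that as fully pressed past 4 mm. After I let go, it stood raised in the picture and the wrist force was about zero.
- **Other things:** The black capacitor and most of the loose things were found again within about 10 mm of their first estimates. The screwdriver estimates differ by up to about 12 mm, which is within the networks' scatter.

**Checks that disagreed:**
- First contact with the button came about 4.5 mm higher than its stated height. I could not explain this, so I judged the press by travel and force.
- The networks mistook one thing for another several times, for example the black capacitor for the blue one. I set those readings aside after checking the pictures.

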